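Hold the new cover over the bearing housing

ROBOT

A 7-joint arm with a two-finger parallel gripper is mounted at the origin on the work surface. World frame = base frame: x ahead of the robot, y to its left, z up, the work surface at z = 0. Lengths are in m, angles in rad, forces in N, time in s.
With the tool pointing down it reaches from about 0.425 to 0.925 m from the base axis. Payload 6.8 kg.
Tool frame: the origin (TCP) lies at the centre of the arm's flange, where the gripper is bolted on; the fingertips stand 182 mm ahead of it and the grasp point (between the pads) lies 163 mm ahead of it (manip.grip_point_offset is the distance from the TCP to the grasp point, in m); z points along the fingers, y is the direction in which the jaws open and shut (so a half turn about z gives the same grasp; the last joint's range is limited). The gripper opens to 88 mm and grips with 3 to 60 N. Pads are 20 mm wide; open, the fingers measure 115 mm over their backs; the gripper's body (75 mm by 178 mm) begins 61 mm behind the grasp point.
Start: joints at [1.058, 0.477, 0.022, 1.555, -0.011, 1.109, -0.083], TCP at [0.266, -0.62, 0.405] pointing down, gripper open.
Joint ranges: [-2.96, 2.96], [-0.34, 2.1], [-1.41, 1.46], [0.24, 2.44], [-1.37, 4.51], [0.17, 1.92], [-2.96, 2.96]. Speed limits (rad/s): [2.39, 2.39, 3.14, 3.14, 3.14, 3.14, 3.14].

INTERFACE

Orientations are given as a rotation vector (axis times angle).
In Python, from station import read_state, viewer, order, spotter, manip gives the robot as it stands.
- The arm moves only by the tool move_arm, never from a script. Its argument "steps" is a list of rows, each an object of numbers: "x", "y", "z": the shift along the tool's x, y, z in m; "twist": the turn about the tool's z in rad; "hand": the opening, from 0 (shut) to 1 (fully open). In form: [{"x": .., "y": .., "z": .., "twist": .., "hand": ..}, ...]. A call has 1 to 5 rows; each row is the pose to reach, as a shift and turn from the pose commanded when the call began, along the tool's axes at that moment; what a row does not reach only later rows make up. A row lasts 1/8 s, in which the tool goes at most 62.5 mm and 10.7 degrees, less where a joint would pass 70% of its speed; a pose out of reach is approached as far as the arm can. A call with a gripper value outside its range is refused whole. The fingers move at their own pace and stop on an object; "newtons" is the grip in N (left out, the last holds). Time passes only in rows, so rows that repeat a pose let the fingers close. It gives the time, the measured TCP pose, the force and the opening at its end, in the units of the state.
- read_state(): the state, without advancing time (a new reading comes with each control period).
- viewer.snapshot(name): name is "scene" or "side" or "wrist"; returns a dict with "frame" (480x640x3 uint8, red, green, blue), "z_map" (480x640 float32, m along the optical axis (not along the pixel's ray), 0 where there is no reading), "fx", "fy", "cx", "cy" (pixels), "extrinsics" (4x4, takes a point from camera to world coordinates); the wrist camera has in their place "tool_from_camera" (4x4, takes a point from camera to tool coordinates, whose origin is the TCP and whose axes are the flange's). Camera axes: x right, y down, z forward; pixel columns grow to the right and rows downward; lengths in m; the calibration is good to about 2 mm. A picture is of the moment at which its call begins: read the wrist's pose just before it.
- order.sign_off(): hands the job in, once; it reports no verdict.
Trained networks look in the newest picture that a camera, given by its name, has taken for a name from the list of things; names that differ only in an ending like _2 or _b are one class to them, and where a whole thing is asked for, a point or a joint stands for the part that bears it (a point fixed in the world has none). Each returns a list of dicts, best first, with "p" (0 to 1); they miss things now and then, are a little off and sometimes report something else, mostly with a low value. They report only what shows in the picture. A call takes as long as a camera call. They do not tell look-alikes from the thing itself.
- spotter.trace(label, camera): "mask" (480x640 bool, what is visible of it) and "extent" ([left, top, right, bottom] in pixels, round what is visible of it).
The state is a dict: "t": time; "q": joint angles; "joint_velocities": joint speeds; "effort": joint torques, N m; "tcp_pos": TCP position; "ee_rot": TCP orientation; "ft_force": force on the tool from outside, world axes, zero at the start; "ft_torque": the same for the moment, N m; "grip_width": finger opening in m.
Only numpy, scipy, OpenCV 4.12 (cv2) and the standard library are available. Lean on these libraries where they do the work, as an engineer would, in place of code of your own. Each camera call takes 0.05 s, during which the arm holds its last target. There are 200 camera calls.

TASK

Pull the worn plug out of the top of the bearing housing and drop it into the reject crate. Then pick up the new cover plate by its handle and hold it level about a centimetre above the housing's top face, without letting it touch, each of its four holes lined up over a threaded hole so that the screws can be started. Finish while still holding it there in the gripper, and leave the other things on the table where they are.

Things in the scene. Friction and masses are not known exactly. Their poses are not given: they have to be found in the camera images.
- plug_knob (a point): Worn plug (dark steel, 61 mm tall, about 150 g) closing the housing's bore: an upright round knob 28 mm across and 40 mm tall, on a collar 52 mm across and 5 mm thick that lies on the top face, on a 16 mm long shank 40 mm across, loose in the bore. This point is on the axis in the knob, 22 mm above the collar, 27 mm above the housing's top face when seated. z along the axis.
- plug: The same plug; origin at the centre of the shank's lower end, z along its axis towards the knob.
- crate: Reject crate, an open-topped dark steel box with slatted sides, 180 (x) x 150 (y) x 60 mm high, walls 4 mm, fixed to the table. Origin under its centre at table height. A small rejected ring (44 mm across, 10 mm high) already lies in it.
- housing: Bearing housing fixed to the table, a cream-painted block with a machined aluminium top, 130 (x) x 100 (y) x 70 mm high, a short shaft stub on its +y side (reaching 72 mm from the centre, below 46 mm). Origin under its centre at table height.
- seat (a point): Centre of the housing's flat top face, 70 mm above the table, z up, x and y along its 130 and 100 mm sides. Here is the bore, 44 mm across and 20 mm deep, which the plug closes at first. Four threaded holes (9 mm across, 20 mm deep) lie round it at x = +-52, y = +-37 mm in this frame.
- cover_grip (a point): New cover plate lying on the table, grab handle up. Point: middle of the handle's bar, 41 mm straight above the centre of the plate's underside; x along the plate's long side, y along the short one. Bar (dark): 62 mm along x, 14 mm wide in y, 14 mm high, its underside 28 mm above the plate's top, on two posts at x = +-26 mm.
- cover: The cover plate: aluminium, 130 (x) x 100 (y) x 6 mm, about 320 g with its handle; four through holes 14 mm across at x = +-52, y = +-37 mm, so a half turn fits the housing as well. Origin at the centre of its underside.
- cover_under (a point): Centre of the cover plate's underside (same axes).
- cover_hole0 (a point): Centre of the cover plate's through hole (+x +y corner), at the plate's underside.
- cover_hole1 (a point): Centre of the cover plate's through hole (-x +y corner), at the plate's underside.
- cover_hole2 (a point): Centre of the cover plate's through hole (-x -y corner), at the plate's underside.
- cover_hole3 (a point): Centre of the cover plate's through hole (+x -y corner), at the plate's underside.
- seat_hole0 (a point): Mouth of the housing's threaded hole (+x +y corner), on the top face.
- seat_hole1 (a point): Mouth of the housing's threaded hole (-x +y corner), on the top face.
- seat_hole2 (a point): Mouth of the housing's threaded hole (-x -y corner), on the top face.
- seat_hole3 (a point): Mouth of the housing's threaded hole (+x -y corner), on the top face.
- bolt_a: Bystander: round-headed bolt stood on its head, 32 mm tall, 25 mm across, near the housing's -x side. Origin under its centre.
- bolt_b: Bystander: a second bolt of the same kind beside it.
- collar: Bystander: steel shaft collar 40 mm across, 16 mm high, near the cover plate's +x end. Origin under its centre.
- gauge_block: Bystander: steel block 50 x 25 x 25 mm near the housing's +x side. Origin under its centre.
- wrench: Bystander: wrench 170 mm long lying flat towards the far edge.
- blank_plate: Bystander: plain square plate 80 x 80 x 8 mm without holes or handle, towards the far edge. Origin under its centre.
- oil: Bystander: grey oil bottle 48 mm across, 130 mm tall, towards the far edge. Origin under its centre.
Mind the look-alikes: they are no part of the job. What is shaped like the crate but brown is not meant. What is shaped like the plug but turquoise is not meant.

How it is judged:
By the outcome, as a careful person would: the job done as asked, in the order asked, and still so for the second after the job is handed in, while the arm keeps its last pose, push and grip.
It also fails if it takes over 59 s, if anything falls off the work surface, if the arm or the gripper's body presses on something with over 40 N, if the wrist force passes 120 N, or if a joint passes its speed limit or range.

## Working session

There is one attempt and no reset: what is moved stays moved. The work goes in short steps, Python scripts to look and compute and a tool call to move; the robot and the scene stay as the last step left them, time stands still between calls to the robot, and variables do not carry over. Pictures are saved under pics/ and viewed, about 8 in all and at most 12, crops included, and the job is handed in when it is done.

Besides the shell and the picture viewer there is one more tool, called after ">>>" in YAML: its name, and indented under it one key for each argument. move_arm: Moves the arm, as the interface text tells. Its arguments: {"type":"object","properties":{"steps":{"type":"array"},"newtons":{"type":"number"}},"required":["steps"]}

```bash
mkdir -p pics; ls; cat > h.py <<'E'
import numpy as np, cv2
from scipy.spatial.transform import Rotation as R
from station import read_state, viewer, order, spotter, manip
def T(s):
    M=np.eye(4); M[:3,:3]=R.from_rotvec(s["ee_rot"]).as_matrix(); M[:3,3]=s["tcp_pos"]; return M
def snap(name):
    s=read_state(); d=viewer.snapshot(name)
    d["W"]=np.array(d["extrinsics"]) if "extrinsics" in d else T(s)@np.array(d["tool_from_camera"])
    z=d["z_map"]; v,u=np.mgrid[:480,:640]
    P=np.stack([(u-d["cx"])/d["fx"]*z,(v-d["cy"])/d["fy"]*z,z],-1)
    d["P"]=P@d["W"][:3,:3].T+d["W"][:3,3]; d["P"][z==0]=np.nan
    return d
def save(d,n): cv2.imwrite(f"pics/{n}.png",d["frame"][...,::-1])
E
python3 - <<'E'
from h import *
s=read_state(); print(s["t"],s["tcp_pos"],s["ee_rot"],s["grip_width"],T(s)[:3,:3].round(3))
for c in ["scene","side"]:
    d=snap(c); save(d,c); print(c,d["W"].round(3).tolist())
    for l in ["plug","crate","housing","cover","cover_grip"]:
        for r in spotter.trace(l,c)[:3]:
            p=d["P"][r["mask"]]; print(c,l,round(r["p"],2),[int(x) for x in r["extent"]],np.nanmedian(p,0).round(3),np.nanpercentile(p,[2],0).round(3),np.nanpercentile(p,[98],0).round(3))
E
```

```text
pics
0.0 [ 0.26572613 -0.62019128  0.40367775] [-3.07574128e+00 -6.31219574e-01  7.84948837e-04] 0.08785711211994925 [[ 0.919  0.394 -0.001]
 [ 0.394 -0.919  0.002]
 [-0.    -0.002 -1.   ]]
scene [[-0.044, 0.587, -0.808, 1.485], [0.999, 0.043, -0.023, 0.013], [0.021, -0.808, -0.589, 0.795], [0.0, 0.0, 0.0, 1.0]]
scene plug 0.82 [298, 243, 321, 269] [ 0.588 -0.026  0.083] [[ 0.563 -0.049  0.071]] [[ 0.602 -0.004  0.117]]
scene plug 0.6 [357, 250, 378, 281] [0.545 0.105 0.023] [[ 0.472  0.082 -0.002]] [[0.56  0.131 0.062]]
scene plug 0.31 [409, 244, 471, 290] [0.504 0.283 0.006] [[ 0.427  0.23  -0.001]] [[0.56  0.346 0.048]]
scene crate 0.88 [199, 166, 268, 225] [ 0.226 -0.256  0.024] [[ 0.148 -0.326  0.   ]] [[ 0.338 -0.176  0.062]]
scene crate 0.8 [162, 216, 256, 296] [ 0.508 -0.264  0.024] [[ 0.418 -0.339  0.002]] [[ 0.614 -0.173  0.061]]
scene housing 0.78 [283, 241, 338, 305] [ 0.628 -0.02   0.068] [[ 0.514 -0.078  0.005]] [[0.648 0.035 0.073]]
scene housing 0.16 [408, 246, 468, 287] [0.504 0.282 0.006] [[ 0.43   0.229 -0.   ]] [[0.559 0.344 0.048]]
scene cover 0.57 [410, 247, 470
[... 556 characters left out ...]
71 -0.014  0.085] [[ 0.552 -0.039  0.072]] [[0.598 0.001 0.116]]
side plug 0.59 [231, 354, 319, 406] [0.481 0.3   0.006] [[0.421 0.234 0.001]] [[0.552 0.35  0.048]]
side crate 0.76 [324, 181, 423, 248] [ 0.514 -0.262  0.029] [[ 0.414 -0.341  0.001]] [[ 0.605 -0.166  0.06 ]]
side crate 0.76 [435, 200, 541, 271] [ 0.242 -0.277  0.027] [[ 0.154 -0.361 -0.   ]] [[ 0.331 -0.17   0.061]]
side housing 0.81 [269, 223, 343, 284] [0.557 0.018 0.056] [[ 0.506 -0.074  0.001]] [[0.637 0.042 0.072]]
side cover 0.73 [230, 355, 319, 404] [0.482 0.3   0.006] [[0.421 0.235 0.   ]] [[0.554 0.351 0.048]]
side cover_grip 0.68 [231, 353, 319, 406] [0.482 0.3   0.006] [[ 0.42   0.234 -0.   ]] [[0.555 0.35  0.048]]
```

```bash
python3 - <<'E'
import cv2, numpy as np
a=cv2.imread("pics/scene.png")[155:310,150:490]; b=cv2.imread("pics/side.png")[170:415,220:550]
a=cv2.resize(a,(660,301),interpolation=3); b=cv2.resize(b,(404,299),interpolation=3)
c=np.zeros((600,660,3),np.uint8); c[:301]=a; c[301:,:404]=b; cv2.imwrite("pics/c1.png",c)
E
```

```text
(no output)
```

View pics/c1.png

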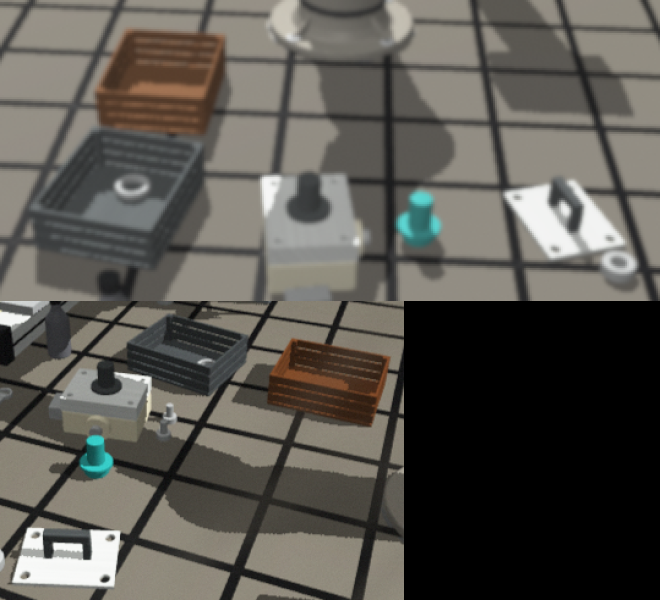

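```bash
cat > m.py <<'E'
from h import *
def rect(p):
    (c,(w,h),a)=cv2.minAreaRect((p[:,:2]*1000).astype(np.float32)); 
    if w<h: w,h,a=h,w,a+90
    return np.round(c,1),round(w,1),round(h,1),round((a+90)%180-90,2)
E
python3 - <<'E'
from m import *
for c in ["scene","side"]:
    d=snap(c); P=d["P"]; z=P[...,2]; x=P[...,0]; y=P[...,1]
    box=lambda a,b,e,f,l,h: P[(x>a)&(x<b)&(y>e)&(y<f)&(z>l)&(z<h)]
    print(c,"housing top",rect(box(.48,.68,-.1,.06,.066,.073)))
    k=box(.5,.65,-.08,.05,.108,.122); print(" knob top",len(k),rect(k),np.median(k,0).round(4), k[:,2].max())
    print(" cover",rect(box(.38,.6,.2,.4,.003,.012)))
    b=box(.38,.6,.2,.4,.040,.055); print(" bar top",rect(b),np.median(b,0).round(4))
    print(" crate rim",rect(box(.38,.65,-.37,-.15,.052,.066)))
    r=box(.43,.58,-.32,-.2,.007,.014); print(" ring",len(r),rect(r))
    s=box(.4,.68,-.1,.06,.012,.045)
    for n in ["bolt_a","gauge_block","collar"]:
        for r in spotter.trace(n,c)[:3]:
            p=P[r["mask"]]; print(" ",n,round(r["p"],2),np.nanmedian(p,0).round(3))
E
```

```text
scene housing top (array([576.8, -26.5]), 135.9, 99.9, 8.09)
 knob top 101 (array([578.5, -26.2]), 28.0, 26.0, -9.79) [ 0.581  -0.0264  0.1144] 0.11807668577405395
 cover (array([496.5, 301.3]), 206.4, 196.1, -0.13)
 bar top (array([490.8, 287. ]), 65.5, 16.5, 19.96) [0.4941 0.2867 0.0466]
 crate rim (array([ 514.3, -257.5]), 187.2, 153.7, -11.3)
 ring 196 (array([ 482.5, -263.1]), 117.2, 112.1, 84.38)
  gauge_block 0.94 [ 0.677 -0.022  0.023]
  collar 0.72 [0.505 0.283 0.006]
  collar 0.63 [0.586 0.336 0.013]
side housing top (array([575.7, -24. ]), 131.2, 108.3, 8.36)
 knob top 104 (array([575.7, -22.4]), 28.9, 26.6, -51.07) [ 0.5737 -0.0193  0.1138] 0.11764634257666073
 cover (array([491.9, 297.6]), 212.1, 182.1, -1.48)
 bar top (array([488.4, 291. ]), 62.0, 18.6, 19.14) [0.4875 0.2927 0.0467]
 crate rim (array([ 512.2, -255.3]), 184.9, 161.0, -10.48)
 ring 63 (array([ 488.4, -260.1]), 141.1, 93.1, -77.13)
  bolt_a 0.71 [ 0.468 -0.011  0.01 ]
  gauge_block 0.5 [0.666 0.003 0.022]
  collar 0.74 [0.579 0.343 0.014]
```

>>> move_arm:
  steps:
    - {"x": 0.046, "y": -0.038}
    - {"x": 0.093, "y": -0.076}
    - {"x": 0.139, "y": -0.114}
    - {"x": 0.186, "y": -0.152}
    - {"x": 0.232, "y": -0.19}

```text
invalid input
```

>>> move_arm:
  steps:
    - {"x": 0.046, "y": -0.038, "z": 0, "twist": 0, "hand": 1}
    - {"x": 0.093, "y": -0.076, "z": 0, "twist": 0, "hand": 1}
    - {"x": 0.139, "y": -0.114, "z": 0, "twist": 0, "hand": 1}
    - {"x": 0.186, "y": -0.152, "z": 0, "twist": 0, "hand": 1}
    - {"x": 0.232, "y": -0.19, "z": 0, "twist": 0, "hand": 1}

```text
t: 1.62
tcp_pos: [0.405, -0.3526, 0.405]
ee_rot: [3.077, 0.631, 0.001]
ft_force: [-0.2, 0.2, 0.3]
grip_width: 0.088
```

>>> move_arm:
  steps:
    - {"x": 0.046, "y": -0.038, "z": 0, "twist": 0.05, "hand": 1}
    - {"x": 0.093, "y": -0.076, "z": 0, "twist": 0.1, "hand": 1}
    - {"x": 0.14, "y": -0.114, "z": 0, "twist": 0.15, "hand": 1}
    - {"x": 0.187, "y": -0.152, "z": 0, "twist": 0.2, "hand": 1}
    - {"x": 0.234, "y": -0.19, "z": 0, "twist": 0.265, "hand": 1}

```text
t: 2.25
tcp_pos: [0.5452, -0.086, 0.405]
ee_rot: [3.134, 0.216, 0.001]
ft_force: [0.2, -0.0, 0.8]
grip_width: 0.0876
```

```bash
cat > knob.py <<'E'
from m import *
s=read_state(); M=T(s); d=snap("wrist"); save(d,__import__("sys").argv[1]); P=d["P"]; z=P[...,2]
np.save("d.npy",P)
print("t",s["t"],"tcp",s["tcp_pos"].round(4) if hasattr(s["tcp_pos"],"round") else s["tcp_pos"],"yaw",np.degrees(np.arctan2(M[1,0],M[0,0])).round(2),"z",M[:3,2].round(4))
box=lambda a,b,e,f,l,h: P[(P[...,0]>a)&(P[...,0]<b)&(P[...,1]>e)&(P[...,1]<f)&(z>l)&(z<h)]
k=box(.5,.65,-.08,.05,.1,.125)
if len(k)>20: print("knob",len(k),rect(k),np.median(k,0).round(4)); c=np.array([*rect(k)[0]/1000,.097]); print("in tool",(M[:3,:3].T@(c-M[:3,3])).round(4))
h=box(.48,.68,-.11,.06,.066,.073)
if len(h)>20: print("top",rect(h),np.median(h[:,2]))
E
python3 knob.py w1
```

```text
t 2.25 tcp [ 0.5452 -0.086   0.405 ] yaw 7.87 z [ 8.e-04 -3.e-04 -1.e+00]
knob 1554 (array([576.6, -23.6]), 27.3, 27.1, 83.32) [ 0.5778 -0.0245  0.115 ]
in tool [ 0.0394 -0.0576  0.308 ]
top (array([576.2, -22.9]), 129.8, 100.8, 7.91) 0.0702219591671838
```

>>> move_arm:
  steps:
    - {"x": 0.02, "y": -0.029, "z": 0, "twist": 0, "hand": 1}
    - {"x": 0.039, "y": -0.058, "z": 0, "twist": 0, "hand": 1}
    - {"x": 0.039, "y": -0.058, "z": 0.03, "twist": 0, "hand": 1}
    - {"x": 0.039, "y": -0.058, "z": 0.06, "twist": 0, "hand": 1}
    - {"x": 0.039, "y": -0.058, "z": 0.06, "twist": 0, "hand": 1}

```text
t: 2.92
tcp_pos: [0.5742, -0.0251, 0.3427]
ee_rot: [-3.134, -0.22, 0.007]
ft_force: [-0.3, 0.4, 0.8]
grip_width: 0.0876
```

```bash
python3 knob.py w2
```

```text
t 2.925 tcp [ 0.5742 -0.0251  0.3427] yaw 8.02 z [-4.6e-03 -1.0e-04 -1.0e+00]
knob 2277 (array([576.7, -23.1]), 27.7, 26.9, -43.94) [ 0.5789 -0.023   0.1149]
in tool [ 0.0039 -0.0015  0.2457]
top (array([576.3, -23.4]), 130.2, 100.7, 8.09) 0.07014075577666626
```

View pics/w2.png

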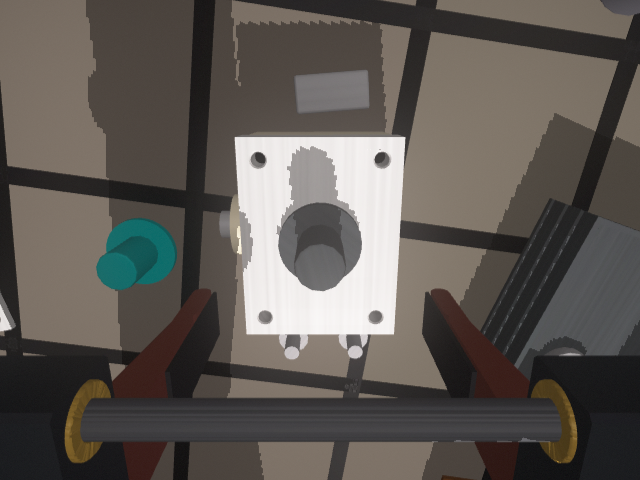

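>>> move_arm:
  steps:
    - {"x": 0.002, "y": -0.001, "z": 0.03, "twist": 0, "hand": 1}
    - {"x": 0.002, "y": -0.001, "z": 0.06, "twist": 0, "hand": 1}
    - {"x": 0.002, "y": -0.001, "z": 0.083, "twist": 0, "hand": 1}
    - {"x": 0.002, "y": -0.001, "z": 0.083, "twist": 0, "hand": 1}
    - {"x": 0.002, "y": -0.001, "z": 0.083, "twist": 0, "hand": 0.4}
  newtons: 30

```text
t: 3.6
tcp_pos: [0.5778, -0.0236, 0.2635]
ee_rot: [3.134, 0.219, 0.004]
ft_force: [-0.1, 0.5, 1.0]
grip_width: 0.081
```

>>> move_arm:
  steps:
    - {"x": 0, "y": 0, "z": 0, "twist": 0, "hand": 0.1}
    - {"x": 0, "y": 0, "z": 0, "twist": 0, "hand": 0.1}
    - {"x": 0, "y": 0, "z": 0, "twist": 0, "hand": 0.1}
    - {"x": 0, "y": 0, "z": 0, "twist": 0, "hand": 0.1}
  newtons: 30

```text
t: 4.1
tcp_pos: [0.5769, -0.0235, 0.2618]
ee_rot: [3.134, 0.22, 0.0]
ft_force: [0.3, -0.6, -0.3]
grip_width: 0.0414
```

>>> move_arm:
  steps:
    - {"x": 0, "y": 0, "z": 0, "twist": 0, "hand": 0.1}
    - {"x": 0, "y": 0, "z": 0, "twist": 0, "hand": 0.1}
    - {"x": 0, "y": 0, "z": 0, "twist": 0, "hand": 0.1}
    - {"x": 0, "y": 0, "z": 0, "twist": 0, "hand": 0.1}
  newtons: 30

```text
t: 4.6
tcp_pos: [0.5769, -0.0236, 0.2616]
ee_rot: [3.134, 0.219, -0.0]
ft_force: [0.1, 0.2, 0.7]
grip_width: 0.0278
```

>>> move_arm:
  steps:
    - {"x": 0, "y": 0, "z": -0.01, "twist": 0, "hand": 0.1}
    - {"x": 0, "y": 0, "z": -0.03, "twist": 0, "hand": 0.1}
    - {"x": 0, "y": 0, "z": -0.06, "twist": 0, "hand": 0.1}
    - {"x": 0, "y": 0, "z": -0.09, "twist": 0, "hand": 0.1}
    - {"x": 0, "y": 0, "z": -0.1, "twist": 0, "hand": 0.1}
  newtons: 30

```text
t: 5.22
tcp_pos: [0.5773, -0.0234, 0.3638]
ee_rot: [3.134, 0.219, 0.005]
ft_force: [-0.2, 0.1, -1.9]
grip_width: 0.0277
```

```bash
python3 - <<'E'
from m import *
s=read_state(); M=T(s); print(s["t"],s["grip_width"],s["ft_force"],M.round(4).tolist())
d=snap("wrist"); save(d,"w3"); P=d["P"]; x,y,z=P[...,0],P[...,1],P[...,2]
k=P[(abs(x-.577)<.04)&(abs(y+.024)<.04)&(z>.1)&(z<.24)]; print(len(k), np.nanpercentile(k,[2,50,98],axis=0).round(3).tolist() if len(k) else "")
# crate + ring from scene
d=snap("scene"); P=d["P"]; x,y,z=P[...,0],P[...,1],P[...,2]
f=d["frame"].astype(int).sum(-1); m=(abs(x-.513)<.07)&(abs(y+.257)<.055)&(z>.003)&(z<.02)&(f>330)
print("ring",m.sum(),rect(P[m]))
E
```

```text
5.225 0.027684243629837523 [-0.19681548  0.07478919 -1.87008015] [[0.9902, 0.1393, 0.0034, 0.5773], [0.1393, -0.9903, 0.0, -0.0234], [0.0033, 0.0004, -1.0, 0.3638], [0.0, 0.0, 0.0, 1.0]]
16122 [[0.568, -0.043, 0.176], [0.587, -0.022, 0.215], [0.601, 0.001, 0.239]]
ring 475 (array([ 495.7, -253.9]), 85.8, 85.3, -11.63)
```

>>> move_arm:
  steps:
    - {"x": -0.022, "y": 0.05, "z": 0, "twist": 0.07, "hand": 0.1}
    - {"x": -0.043, "y": 0.1, "z": 0, "twist": 0.14, "hand": 0.1}
    - {"x": -0.065, "y": 0.15, "z": 0, "twist": 0.21, "hand": 0.1}
    - {"x": -0.086, "y": 0.2, "z": 0, "twist": 0.28, "hand": 0.1}
    - {"x": -0.096, "y": 0.222, "z": 0, "twist": 0.33, "hand": 0.1}

```text
t: 5.95
tcp_pos: [0.5109, -0.2601, 0.3602]
ee_rot: [3.126, -0.309, -0.004]
ft_force: [1.0, 0.9, -2.0]
grip_width: 0.0276
```

```bash
python3 - <<'E'
from m import *
s=read_state(); M=T(s); print(s["t"],s["grip_width"],np.round(s["tcp_pos"],4),np.degrees(np.arctan2(M[1,0],M[0,0])))
d=snap("wrist"); save(d,"w4"); P=d["P"]; x,y,z=P[...,0],P[...,1],P[...,2]
print("rim",rect(P[(z>.055)&(z<.063)&(abs(x-.513)<.12)&(abs(y+.257)<.1)]))
d=snap("scene"); print("ring px",d["P"][251,218].round(3),d["P"][246,218].round(3)); save(d,"s4")
E
```

```text
5.95 0.027596466343731106 [ 0.5109 -0.2601  0.3602] -11.275034208910412
rim (array([ 512.9, -254.5]), 180.1, 150.7, -11.32)
ring px [ 0.465 -0.255  0.003] [ 0.458 -0.256  0.013]
```

View pics/w4.png

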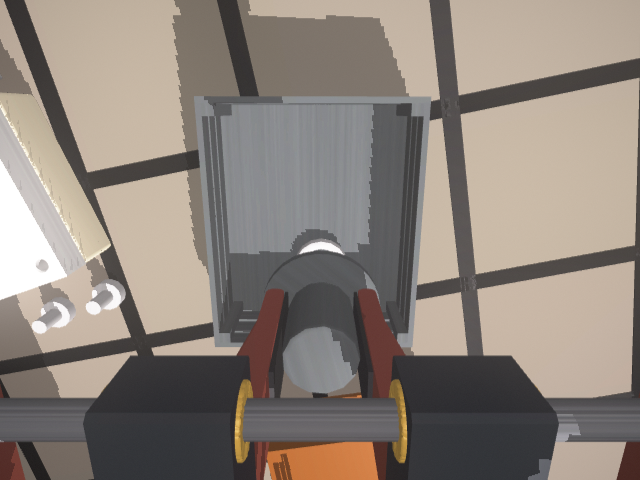

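>>> move_arm:
  steps:
    - {"x": 0.036, "y": 0, "z": 0, "twist": 0, "hand": 0.1}
    - {"x": 0.036, "y": 0, "z": 0.045, "twist": 0, "hand": 0.1}
    - {"x": 0.036, "y": 0, "z": 0.09, "twist": 0, "hand": 0.1}
    - {"x": 0.036, "y": 0, "z": 0.125, "twist": 0, "hand": 0.1}
    - {"x": 0.036, "y": 0, "z": 0.138, "twist": 0, "hand": 0.1}

```text
t: 6.68
tcp_pos: [0.548, -0.2608, 0.221]
ee_rot: [-3.125, 0.293, 0.006]
ft_force: [0.0, -0.0, -1.5]
grip_width: 0.0275
```

>>> move_arm:
  steps:
    - {"x": 0, "y": 0, "z": 0, "twist": 0, "hand": 0.1}
    - {"x": 0, "y": 0, "z": 0, "twist": 0, "hand": 0.55}
    - {"x": 0, "y": 0, "z": 0, "twist": 0, "hand": 0.55}
    - {"x": 0, "y": 0, "z": 0, "twist": 0, "hand": 0.55}
    - {"x": 0, "y": 0, "z": 0, "twist": 0, "hand": 0.55}

```text
t: 7.3
tcp_pos: [0.5483, -0.2637, 0.2242]
ee_rot: [3.127, -0.299, 0.001]
ft_force: [0.5, -0.2, 0.6]
grip_width: 0.0484
```

>>> move_arm:
  steps:
    - {"x": 0, "y": 0, "z": -0.05, "twist": 0, "hand": 0.55}
    - {"x": 0, "y": 0, "z": -0.1, "twist": 0, "hand": 0.55}
    - {"x": 0, "y": 0, "z": -0.15, "twist": 0, "hand": 0.7}
    - {"x": 0, "y": 0, "z": -0.18, "twist": 0, "hand": 1}
    - {"x": 0, "y": -0.03, "z": -0.18, "twist": 0, "hand": 1}

```text
t: 7.92
tcp_pos: [0.5537, -0.2366, 0.407]
ee_rot: [3.124, -0.306, 0.009]
ft_force: [0.8, 0.1, -0.3]
grip_width: 0.0748
```

```bash
python3 - <<'E'
from m import *
s=read_state(); M=T(s); print(s["t"],s["grip_width"],np.round(s["tcp_pos"],4),np.degrees(np.arctan2(M[1,0],M[0,0])))
d=snap("wrist"); a=d["frame"]; e=snap("side"); b=e["frame"][150:330,250:490]
c=np.vstack([a[:300],cv2.resize(b,(640,480))[:300]]) ; cv2.imwrite("pics/w5.png",c[...,::-1])
E
```

```text
7.925 0.07480028944512761 [ 0.5537 -0.2366  0.407 ] -11.189214733007578
```

View pics/w5.png

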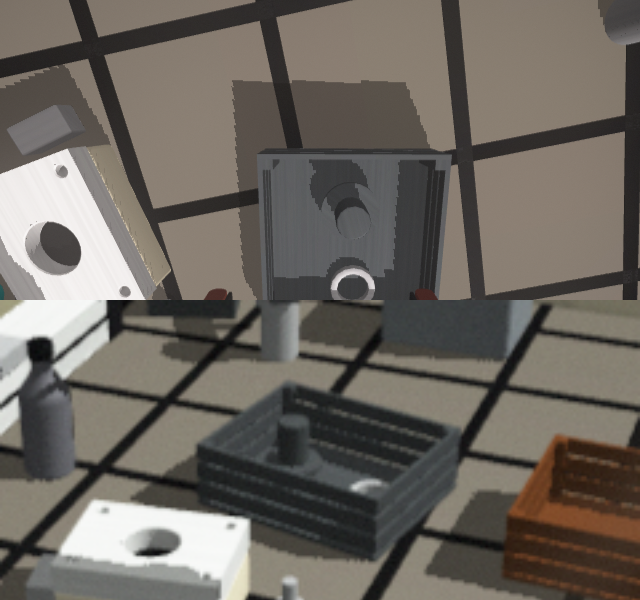

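>>> move_arm:
  steps:
    - {"x": -0.02, "y": -0.054, "z": 0, "twist": 0, "hand": 1}
    - {"x": -0.039, "y": -0.108, "z": 0, "twist": 0, "hand": 1}
    - {"x": -0.059, "y": -0.162, "z": 0, "twist": 0, "hand": 1}
    - {"x": -0.079, "y": -0.216, "z": 0, "twist": 0, "hand": 1}
    - {"x": -0.098, "y": -0.27, "z": 0, "twist": 0, "hand": 1}

```text
t: 8.65
tcp_pos: [0.5081, 0.0506, 0.4035]
ee_rot: [3.127, -0.299, -0.0]
ft_force: [1.0, 0.5, 0.4]
grip_width: 0.088
```

>>> move_arm:
  steps:
    - {"x": -0.02, "y": -0.054, "z": 0, "twist": -0.12, "hand": 1}
    - {"x": -0.039, "y": -0.108, "z": 0, "twist": -0.25, "hand": 1}
    - {"x": -0.059, "y": -0.162, "z": 0, "twist": -0.38, "hand": 1}
    - {"x": -0.079, "y": -0.216, "z": 0, "twist": -0.5, "hand": 1}
    - {"x": -0.079, "y": -0.216, "z": 0, "twist": -0.536, "hand": 1}

```text
t: 9.28
tcp_pos: [0.4703, 0.2808, 0.4035]
ee_rot: [-3.09, -0.555, 0.001]
ft_force: [-0.4, -1.3, 0.5]
grip_width: 0.0879
```

```bash
cat > cov.py <<'E'
from m import *
import sys
s=read_state(); M=T(s); d=snap("wrist"); save(d,sys.argv[1]); P=d["P"]; z=P[...,2]
yaw=np.degrees(np.arctan2(M[1,0],M[0,0])); print("t",s["t"],"tcp",np.round(s["tcp_pos"],4),"yaw",yaw.round(2),"z",M[:3,2].round(4))
m=(abs(P[...,0]-.49)<.1)&(abs(P[...,1]-.29)<.1)
k=P[m&(z>.042)&(z<.054)]; r=rect(k); print("bar",len(k),r,np.median(k[:,2]).round(4))
cn=m&(z>.003)&(z<.009); n,l,st,_=cv2.connectedComponentsWithStats(cn.astype(np.uint8)); i=1+st[1:,4].argmax()
print("plate",rect(P[l==i]),np.median(P[l==i][:,2]).round(4))
c=np.array([*r[0]/1000,.041]); print("bar in tool",(M[:3,:3].T@(c-M[:3,3])).round(4),"twist",np.radians(yaw-r[3]).round(3))
E
python3 cov.py w6
```

```text
t 9.275 tcp [0.4703 0.2808 0.4035] yaw 20.36 z [-0.001   0.0023 -1.    ]
bar 1301 (array([489.1, 290.6]), 61.9, 13.7, 20.06) 0.048
plate (array([488.8, 290.8]), 130.2, 100.2, 19.23) 0.0061
bar in tool [ 0.0211 -0.0017  0.3625] twist 0.005
```

>>> move_arm:
  steps:
    - {"x": 0.021, "y": -0.002, "z": 0, "twist": 0.01, "hand": 1}
    - {"x": 0.021, "y": -0.002, "z": 0.04, "twist": 0.01, "hand": 1}
    - {"x": 0.021, "y": -0.002, "z": 0.08, "twist": 0.01, "hand": 1}
    - {"x": 0.021, "y": -0.002, "z": 0.12, "twist": 0.01, "hand": 1}
    - {"x": 0.021, "y": -0.002, "z": 0.12, "twist": 0.01, "hand": 1}

```text
t: 9.95
tcp_pos: [0.4908, 0.2826, 0.2808]
ee_rot: [3.094, 0.519, -0.009]
ft_force: [-0.6, -0.7, 1.1]
grip_width: 0.0874
```

```bash
python3 cov.py w7
```

```text
t 9.95 tcp [0.4908 0.2826 0.2808] yaw 19.06 z [-0.0053 -0.0048 -1.    ]
bar 2766 (array([489.2, 290.9]), 61.8, 13.9, 18.98) 0.048
plate (array([488.6, 290.6]), 130.7, 100.3, 19.24) 0.0062
bar in tool [ 0.0027 -0.009   0.2398] twist 0.001
```

>>> move_arm:
  steps:
    - {"x": 0, "y": 0, "z": 0, "twist": 0, "hand": 1}
    - {"x": 0, "y": 0, "z": 0, "twist": 0, "hand": 1}

```text
t: 10.25
tcp_pos: [0.4916, 0.2857, 0.2854]
ee_rot: [-3.097, -0.524, -0.004]
ft_force: [0.1, 0.9, -0.1]
grip_width: 0.0877
```

```bash
python3 cov.py w8
```

```text
t 10.25 tcp [0.4916 0.2857 0.2854] yaw 19.2 z [ 0.0026  0.0013 -1.    ]
bar 2627 (array([489.1, 290.9]), 61.8, 13.8, 19.32) 0.048
plate (array([488.6, 290.6]), 130.7, 100.5, 19.18) 0.0061
bar in tool [-0.0014 -0.0056  0.2444] twist -0.002
```

>>> move_arm:
  steps:
    - {"x": -0.001, "y": -0.0055, "z": 0.02, "twist": 0, "hand": 1}
    - {"x": -0.001, "y": -0.0055, "z": 0.05, "twist": 0, "hand": 1}
    - {"x": -0.001, "y": -0.0055, "z": 0.075, "twist": 0, "hand": 1}
    - {"x": -0.001, "y": -0.0055, "z": 0.081, "twist": 0, "hand": 1}
    - {"x": -0.001, "y": -0.0055, "z": 0.081, "twist": 0, "hand": 1}

```text
t: 10.92
tcp_pos: [0.4884, 0.2907, 0.2032]
ee_rot: [-3.097, -0.525, -0.001]
ft_force: [1.3, -0.5, -0.6]
grip_width: 0.0878
```

>>> move_arm:
  steps:
    - {"x": 0, "y": 0, "z": 0, "twist": 0, "hand": 0.4}
    - {"x": 0, "y": 0, "z": 0, "twist": 0, "hand": 0.4}
    - {"x": 0, "y": 0, "z": 0, "twist": 0, "hand": 0.3}
    - {"x": 0, "y": 0, "z": 0, "twist": 0, "hand": 0.3}
    - {"x": 0, "y": 0, "z": 0, "twist": 0, "hand": 0.25}

```text
t: 11.55
tcp_pos: [0.4882, 0.2905, 0.2027]
ee_rot: [3.097, 0.525, -0.0]
ft_force: [-0.5, 0.3, 0.0]
grip_width: 0.0415
```

>>> move_arm:
  steps:
    - {"x": 0, "y": 0, "z": 0, "twist": 0, "hand": 0}
    - {"x": 0, "y": 0, "z": 0, "twist": 0, "hand": 0}
    - {"x": 0, "y": 0, "z": 0, "twist": 0, "hand": 0}
    - {"x": 0, "y": 0, "z": 0, "twist": 0, "hand": 0}
    - {"x": 0, "y": 0, "z": 0, "twist": 0, "hand": 0}
  newtons: 55

```text
t: 12.18
tcp_pos: [0.4883, 0.2904, 0.2026]
ee_rot: [3.097, 0.525, -0.0]
ft_force: [-1.4, -0.9, 0.4]
grip_width: 0.0136
```

>>> move_arm:
  steps:
    - {"x": 0, "y": 0, "z": -0.005, "twist": 0, "hand": 0}
    - {"x": 0, "y": 0, "z": -0.02, "twist": 0, "hand": 0}
    - {"x": 0, "y": 0, "z": -0.05, "twist": 0, "hand": 0}
    - {"x": 0, "y": 0, "z": -0.09, "twist": 0, "hand": 0}
    - {"x": 0, "y": 0, "z": -0.13, "twist": 0, "hand": 0}
  newtons: 55

```text
t: 12.8
tcp_pos: [0.4879, 0.2905, 0.3347]
ee_rot: [-3.097, -0.525, -0.0]
ft_force: [0.5, -1.0, -3.5]
grip_width: 0.014
```

>>> move_arm:
  steps:
    - {"x": 0, "y": 0, "z": 0, "twist": 0, "hand": 0}
    - {"x": 0, "y": 0, "z": 0, "twist": 0, "hand": 0}

```text
t: 13.05
tcp_pos: [0.4878, 0.2901, 0.3323]
ee_rot: [3.097, 0.525, -0.001]
ft_force: [-0.4, -0.3, -3.1]
grip_width: 0.0133
```

```bash
cat > held.py <<'E'
from m import *
import sys
# plate in tool frame from the wrist camera
s=read_state(); M=T(s); d=snap("wrist"); save(d,sys.argv[1]); P=d["P"]
yaw=np.degrees(np.arctan2(M[1,0],M[0,0])); print("t",s["t"],"tcp",np.round(s["tcp_pos"],4),"yaw",yaw.round(2),"z",M[:3,2].round(4),"w",round(s["grip_width"],4),"f",np.round(s["ft_force"],1))
L=(P-M[:3,3])@M[:3,:3]; np.save("L.npy",L); np.save("P.npy",P)
m=(abs(L[...,2]-.198)<.012)&(abs(L[...,0])<.09)&(abs(L[...,1])<.075)
n,l,st,_=cv2.connectedComponentsWithStats(m.astype(np.uint8)); p=L[l==1+st[1:,4].argmax()]
A=np.c_[p[:,:2],np.ones(len(p))]; c=np.linalg.lstsq(A,p[:,2],rcond=None)[0]
res=p[:,2]-A@c; p=p[abs(res)<.002]; A=np.c_[p[:,:2],np.ones(len(p))]; c=np.linalg.lstsq(A,p[:,2],rcond=None)[0]
print("plane slope x,y,z0",c.round(4),"rect in tool",rect(p),"rng",np.percentile(p,[0.5,99.5],axis=0).round(4).tolist())
E
python3 held.py w9
```

```text
t 13.05 tcp [0.4878 0.2901 0.3323] yaw 19.24 z [-5.e-04 -7.e-04 -1.e+00] w 0.0133 f [-0.4 -0.3 -3.1]
plane slope x,y,z0 [-0.0002  0.0015  0.1965] rect in tool (array([18. , -0.7]), 100.6, 95.6, 89.96) rng [[-0.0281, -0.0503, 0.1949], [0.0656, 0.0489, 0.1981]]
```

View pics/w9.png

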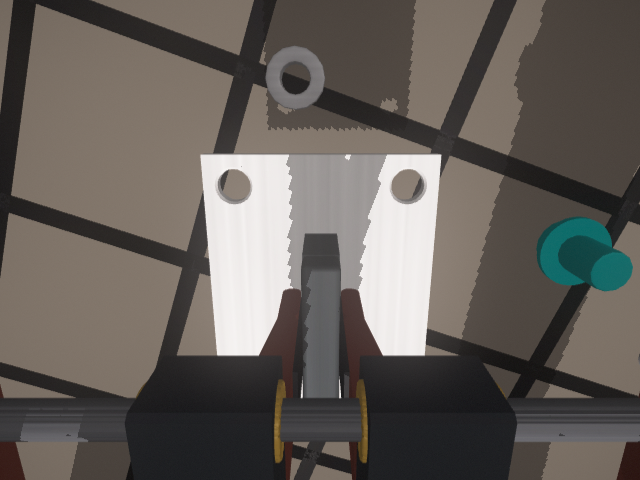

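>>> move_arm:
  steps:
    - {"x": -0.003, "y": 0.04, "z": 0, "twist": 0.03, "hand": 0}
    - {"x": -0.006, "y": 0.09, "z": 0, "twist": 0.07, "hand": 0}
    - {"x": -0.009, "y": 0.14, "z": 0, "twist": 0.11, "hand": 0}
    - {"x": -0.012, "y": 0.19, "z": 0, "twist": 0.15, "hand": 0}
    - {"x": -0.015, "y": 0.235, "z": 0, "twist": 0.196, "hand": 0}

```text
t: 13.72
tcp_pos: [0.5512, 0.0616, 0.331]
ee_rot: [3.134, 0.216, -0.005]
ft_force: [0.5, 0.1, -2.2]
grip_width: 0.0136
```

```bash
cat > go.py <<'E'
from m import *
s=read_state(); M=T(s); yaw=np.arctan2(M[1,0],M[0,0])
print(s["t"],np.round(s["tcp_pos"],4),np.degrees(yaw).round(2),M[:3,2].round(4),round(s["grip_width"],4))
print("to hover, tool",(M[:3,:3].T@(np.array([.5757,-.0239,.2825])-M[:3,3])).round(4),"twist",(yaw-np.radians(8)).round(3))
E
python3 go.py
```

```text
13.725 [0.5512 0.0616 0.331 ] 7.89 [-3.e-03 -7.e-04 -1.e+00] 0.0136
to hover, tool [0.0126 0.088  0.0485] twist -0.002
```

>>> move_arm:
  steps:
    - {"x": 0.006, "y": 0.04, "z": 0, "twist": 0, "hand": 0}
    - {"x": 0.012, "y": 0.075, "z": 0, "twist": 0, "hand": 0}
    - {"x": 0.012, "y": 0.087, "z": 0, "twist": 0, "hand": 0}
    - {"x": 0.012, "y": 0.087, "z": 0, "twist": 0, "hand": 0}
    - {"x": 0.012, "y": 0.087, "z": 0, "twist": 0, "hand": 0}

```text
t: 14.35
tcp_pos: [0.5751, -0.0189, 0.3323]
ee_rot: [-3.133, -0.223, 0.001]
ft_force: [0.4, 0.5, -2.3]
grip_width: 0.014
```

```bash
python3 go.py; python3 held.py w10
```

```text
14.35 [ 0.5751 -0.0189  0.3323] 8.15 [-9.e-04  1.e-03 -1.e+00] 0.014
to hover, tool [-0.0001  0.0051  0.0498] twist 0.003
t 14.35 tcp [ 0.5751 -0.0189  0.3323] yaw 8.15 z [-9.e-04  1.e-03 -1.e+00] w 0.014 f [ 0.4  0.5 -2.3]
plane slope x,y,z0 [1.000e-04 1.400e-03 1.965e-01] rect in tool (array([17.9, -0.8]), 100.6, 95.5, 89.96) rng [[-0.0283, -0.0504, 0.1949], [0.0654, 0.0489, 0.1981]]
```

>>> move_arm:
  steps:
    - {"x": 0, "y": 0.005, "z": 0, "twist": 0.003, "hand": 0}
    - {"x": 0, "y": 0.005, "z": 0.012, "twist": 0.003, "hand": 0}
    - {"x": 0, "y": 0.005, "z": 0.025, "twist": 0.003, "hand": 0}
    - {"x": 0, "y": 0.005, "z": 0.036, "twist": 0.003, "hand": 0}
    - {"x": 0, "y": 0.005, "z": 0.038, "twist": 0.003, "hand": 0}

```text
t: 15.02
tcp_pos: [0.5757, -0.0257, 0.2932]
ee_rot: [-3.134, -0.215, 0.004]
ft_force: [-0.2, -0.2, -2.0]
grip_width: 0.0137
```

>>> move_arm:
  steps:
    - {"x": 0, "y": 0, "z": 0, "twist": 0, "hand": 0}
    - {"x": 0, "y": 0, "z": 0, "twist": 0, "hand": 0}
    - {"x": 0, "y": 0, "z": 0, "twist": 0, "hand": 0}

```text
t: 15.4
tcp_pos: [0.5764, -0.0258, 0.2951]
ee_rot: [3.134, 0.215, 0.001]
ft_force: [0.3, -0.6, -3.1]
grip_width: 0.0137
```

```bash
python3 go.py; python3 held.py w11
```

```text
15.4 [ 0.5764 -0.0258  0.2951] 7.83 [ 8.e-04 -0.e+00 -1.e+00] 0.0137
to hover, tool [-0.0004 -0.0019  0.0126] twist -0.003
t 15.4 tcp [ 0.5764 -0.0258  0.2951] yaw 7.83 z [ 8.e-04 -0.e+00 -1.e+00] w 0.0137 f [ 0.3 -0.6 -3.1]
plane slope x,y,z0 [1.000e-04 1.400e-03 1.965e-01] rect in tool (array([17.7, -0.7]), 100.5, 95.8, -89.99) rng [[-0.0283, -0.0504, 0.1949], [0.0654, 0.0489, 0.1981]]
```

View pics/w11.png

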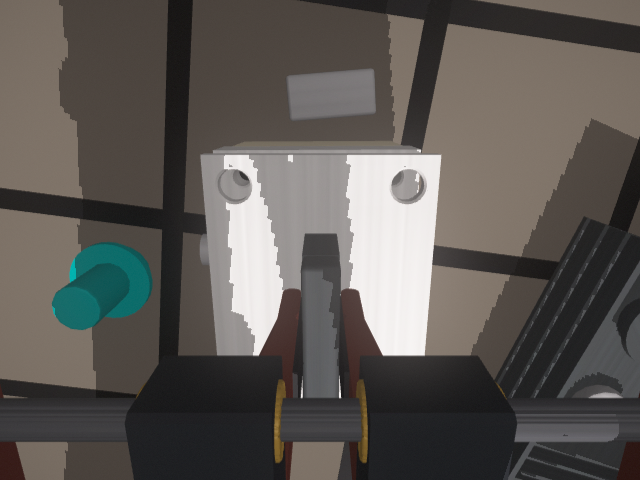

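>>> move_arm:
  steps:
    - {"x": 0, "y": -0.001, "z": 0.003, "twist": -0.003, "hand": 0}
    - {"x": 0, "y": -0.002, "z": 0.006, "twist": -0.003, "hand": 0}
    - {"x": 0, "y": -0.002, "z": 0.009, "twist": -0.003, "hand": 0}
    - {"x": 0, "y": -0.002, "z": 0.011, "twist": -0.003, "hand": 0}
    - {"x": 0, "y": -0.002, "z": 0.012, "twist": -0.003, "hand": 0}

```text
t: 16.08
tcp_pos: [0.5759, -0.0238, 0.2824]
ee_rot: [-3.134, -0.219, 0.0]
ft_force: [0.5, -0.7, -3.5]
grip_width: 0.0136
```

>>> move_arm:
  steps:
    - {"x": 0, "y": 0, "z": 0, "twist": 0, "hand": 0}
    - {"x": 0, "y": 0, "z": 0, "twist": 0, "hand": 0}
    - {"x": 0, "y": 0, "z": 0, "twist": 0, "hand": 0}
    - {"x": 0, "y": 0, "z": 0, "twist": 0, "hand": 0}

```text
t: 16.58
tcp_pos: [0.5759, -0.0238, 0.2827]
ee_rot: [3.134, 0.219, 0.0]
ft_force: [-0.4, -0.5, -3.0]
grip_width: 0.0134
```

```bash
python3 go.py; python3 held.py w12; python3 - <<'E'
from m import *
# camera rays through the plate's +x holes onto the seat plane; predicted threaded-hole pixels
s=read_state(); M=T(s); d=snap("wrist"); W=d["W"]; Wi=np.linalg.inv(W)
f=d["frame"]; c,a=np.cos(np.radians(8)),np.sin(np.radians(8))
out=f.copy()
def px(p): q=Wi[:3,:3]@p+Wi[:3,3]; return (q[0]/q[2]*d["fx"]+d["cx"],q[1]/q[2]*d["fy"]+d["cy"])
for y in (.037,-.037):
    p=np.array([.5762+c*.052-a*y,-.0232+a*.052+c*y,.07]); t=np.linspace(0,6.28,30)
    ring=np.array([px(p+[.0045*np.cos(u),.0045*np.sin(u),0]) for u in t]); print("pred",np.round(px(p),1))
    tl=np.array([px(M[:3,:3]@np.array([.0006+.052+.007*np.cos(u),-.0007-y+.007*np.sin(u),.1965])+M[:3,3]) for u in t])
    for r,col in((ring,(255,0,0)),(tl,(0,255,0))): cv2.polylines(out,[np.round((r)*16).astype(int)],True,col,1,shift=4)
A=[cv2.resize(f[140:220,l:l+80],(400,400),interpolation=2) for l in(195,370)]
B=[cv2.resize(out[140:220,l:l+80],(400,400),interpolation=0)[:200+0] for l in(195,370)]
im=np.vstack([np.hstack(A),np.hstack([cv2.resize(b,(400,200)) for b in B])]); cv2.imwrite("pics/c12.png",im[...,::-1])
E
```

```text
16.575 [ 0.5759 -0.0238  0.2827] 8.01 [ 2.e-04 -0.e+00 -1.e+00] 0.0134
to hover, tool [-0.0003  0.0001  0.0002] twist 0.0
t 16.575 tcp [ 0.5759 -0.0238  0.2827] yaw 8.01 z [ 2.e-04 -0.e+00 -1.e+00] w 0.0134 f [-0.4 -0.5 -3. ]
plane slope x,y,z0 [0.0002 0.0014 0.1965] rect in tool (array([17.8, -0.8]), 100.8, 95.6, 89.92) rng [[-0.0283, -0.0503, 0.1949], [0.0654, 0.0488, 0.1981]]
pred [240.7 179.8]
pred [401.2 179.9]
```

View pics/c12.png

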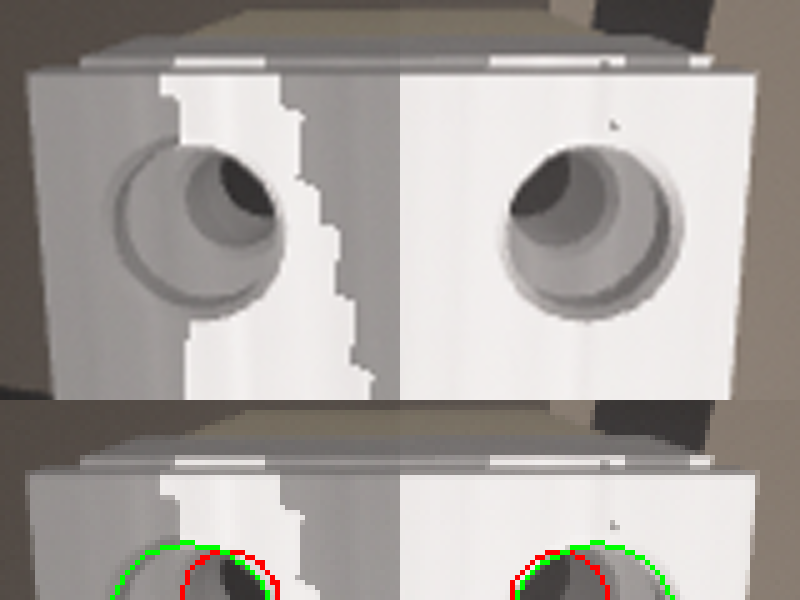

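```bash
python3 - <<'E'
from m import *
d=snap("side"); P=d["P"]; x,y,z=P[...,0],P[...,1],P[...,2]
p=P[(abs(x-.576)<.1)&(abs(y+.023)<.09)&(z>.078)&(z<.094)]; print("plate top side cam",rect(p),np.median(p[:,2]))
print(order.sign_off()); s=read_state(); print(s["t"],s["tcp_pos"],s["grip_width"])
E
```

```text
plate top side cam (array([575.5, -22.6]), 131.5, 107.2, 7.91) 0.08537892512230655
the job is handed in; nothing more can be done
None
the job is handed in; nothing more can be done
```

I pulled the dark worn plug from the housing and set it down in the dark reject crate, clear of the ring. I left the brown crate and the turquoise plug alone. I then gripped the cover plate by its handle at up to 55 N and held it over the housing. I handed the job in at about 16.6 s with the plate still in the gripper.

**Alignment:** The plate's centre was within about 0.5 mm of the seat and its yaw within 0.1°, going by the wrist camera. The wrist view shows both +x threaded holes through the plate holes where predicted. The two -x holes could not be seen, so their alignment rests on the fitted plate pose.

**Height and level:** The underside was about 10 mm above the top face, with a slope of about 0.0014. The wrist force was the plate's weight only, about 3 N, so it was not touching.

**Side camera:** It put the plate top at 0.085 m, centred at (0.5755, -0.0226) with a yaw of 7.9°. That agrees with the wrist camera within its 2 mm calibration. Its reading of the short side was too long (107 mm instead of 100), which I put down to depth noise or part of the housing being included, and I did not rely on it.

**Bystanders:** I did not measure them again at the end. Nothing suggested contact with them in the pictures or the forces.

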